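# Stock the lower tier of a till box under its divider flap

## Robot

A 6-joint arm with a two-finger parallel gripper is mounted at the origin on the work surface. World frame = base frame: x ahead of the robot, y to its left, z up, the work surface at z = 0. Lengths are in mm, angles in rad, forces in N, time in s.
With the tool pointing down it reaches from about 350 to 775 mm from the base axis. Payload 7.3 kg.
Tool frame: the origin (TCP) lies on the centre line of the jaws, within the pads' length; the fingertips stand bot.tip_reach ahead of it and the grasp point (between the pads) lies 6 mm ahead of it (bot.tip_reach is the distance from the TCP to the fingertips, in mm); z points along the fingers, y is the direction in which the jaws open and shut (so a half turn about z gives the same grasp; the last joint's range is limited). The gripper opens to 92 mm and grips with 3 to 60 N. Pads are 19 mm wide; open, the fingers measure 130 mm over their backs; the gripper's body (75 mm by 190 mm) begins 47 mm behind the grasp point.
Start: joints at [1.101, 0.342, 1.524, -0, 1.275, -0.146], TCP at [167.025, 497.74, 251.741] pointing down, gripper open.
Joint ranges: [-2.53, 2.53], [-0.77, 2.02], [0.04, 2.7], [-1, 4.14], [0.28, 2.66], [-3.11, 3.11]. Speed limits (rad/s): [2.57, 2.57, 3.14, 3.14, 3.14, 3.14].

## Interface

Orientations are given as [roll, pitch, yaw] about the fixed x, y, z axes, in that order (R = Rz(yaw) Ry(pitch) Rx(roll)).
In Python, from plant import bot gives the robot as it stands.
- The arm moves only by the tool step_arm, never from a script. Its argument "deltas" is a list of rows, each a list of 6 numbers: the shift along the tool's x, y, z in mm, then the turn, a rotation vector about the tool's x, y, z in rad. A call has 1 to 5 rows; each row is the pose to reach, as a shift and turn from the pose commanded when the call began, along the tool's axes at that moment; what a row does not reach only later rows make up. A row lasts 1/12 s, in which the tool goes at most 41.7 mm and 7.16 degrees, less where a joint would pass 70% of its speed; a pose out of reach is approached as far as the arm can. A call with a gripper value outside its range is refused whole. "fingers" is the finger opening in mm, from 0 to 91.8, set as the call begins (left out, the last holds). The fingers move at their own pace and stop on an object; the grip force is fixed at half the most. Time passes only in rows, so rows that repeat a pose let the fingers close. It gives the time, the measured TCP pose, the force and the opening at its end, in the units of the state.
- bot.get_obs(): the state, without advancing time (a new reading comes with each control period).
- bot.capture(name): name is "scene" or "side" or "wrist"; returns a dict with "color" (480x640x3 uint8, red, green, blue), "fx", "fy", "cx", "cy" (pixels), "R" (3x3) and "t" (3): a world point X has camera coordinates R X + t. Camera axes: x right, y down, z forward; pixel columns grow to the right and rows downward; lengths in mm; the calibration is good to about 2 mm. The wrist camera is an equidistant fisheye: a pixel r from the principal point sees the ray r / f radians off the axis. A picture is of the moment at which its call begins. There is no depth.
- bot.close_job(): hands the job in, once; it reports no verdict.
Trained networks look in a picture, given as the dict that the camera call returned (one of the last four; its "shot" number tells which), for a name from the list of things; names that differ only in an ending like _2 or _b are one class to them, and where a whole thing is asked for, a point or a joint stands for the part that bears it (a point fixed in the world has none). Each returns a list of dicts, best first, with "p" (0 to 1); they miss things now and then, are a little off and sometimes report something else, mostly with a low value. They report only what shows in the picture. A call takes as long as a camera call. They do not tell look-alikes from the thing itself.
- bot.boxes_of(query, picture): "rect" ([centre column, centre row, width, height] in pixels, round what is visible of it).
The state is a dict: "time": time; "joint_positions": joint angles; "dq": joint speeds; "tau": joint torques, N m; "tool_pos": TCP position; "tcp_rot": TCP orientation; "contact_force": force on the tool from outside, world axes, zero at the start; "moment": the same for the moment, N m; "grip_width": finger opening in mm.
Only numpy, scipy, OpenCV 4.12 (cv2) and the standard library are available. Lean on these libraries where they do the work, as an engineer would, in place of code of your own. Each camera call takes 0.05 s, during which the arm holds its last target. There are 200 camera calls.

## Task

Get the till box ready for the next shift: lift its divider flap and fold it right back, lay the blue coin tube flat in the blue bay and the orange coin tube flat in the orange bay of the lower tier, leaving the green tube where it lies. Then fold the flap down again under control, without slamming or forcing it, and press it until its catch snaps and holds it fully shut; leave the other things on the counter alone.

Things in the scene. Friction and masses are not known exactly. Their poses are not given: they have to be found in the camera images.
- till: till box: heavy open tray of dark grey sheet steel, fixed to the counter, 164 (x) x 234 (y) x 62 high, walls and floor 4 thick; origin at the centre of its underside, z up. Its -x side is the front (catch, flap handle); the hinge runs along its +x wall. Its lower tier, under the flap, holds three bay trays, all running along x
- flap (a joint): angle of the pale grey flap (0.32 kg), rad: 0 shut and caught, 1.78 at its stop, leaning back past upright. The stiff hinge (0.42 N m of friction) keeps it at any angle it is left at. A sprung roller catch in the middle of the front wall holds it shut: some 15 N up at the handle frees it; on closing it meets the catch at 0.07 rad, needs about 10 N at the front edge to pass 0.03 rad, then snaps to 0
- flap_hinge (a point): point on the hinge axis, in the middle of its length, fixed to the till box: 80 along its +x and 63.5 above its origin; axes as the till box's. The axis runs along y
- flap_handle (a point): middle of the bar of the steel bow handle on the flap; turns with it (x along the flap towards the hinge, y along the hinge, z out of the flap's upper face). The bar, 10 in diameter, runs 84 along y between two posts of 10 diameter; its centre stands 38.5 above the upper face, 135 from the hinge axis, 25 inside the front edge
- flap_edge (a point): middle of the flap's free front edge; axes as flap_handle. The flap is a plate 160 long from hinge axis to this edge, 230 wide (y), 3 thick, the axis in its mid plane. Its upper face is flat but for ribs 8 high at y = +-57 and +-113, 10 to 110 from the axis. A catch tongue 26 wide hangs 15 below it, 14 in from the middle of this edge
- blue_bay: blue shallow open tray fixed on the floor of the lower tier, under the flap: 142 long (x, same way as the till box's x) x 52 wide (y), inside 136 x 46, rim 9 high, floor 3 thick; origin at the centre of its underside, 4 above the till box's origin. The three trays stand side by side along the till box's y, 68 between centres, in an order that varies
- orange_bay: orange tray like blue_bay
- green_bay: green tray like blue_bay; the green tube lies in it from the start
- blue_tube: blue coin tube with brass coins showing in its windows (110 long, round body 30 in diameter, a 36 x 36 x 10 square cap at each end, about 0.35 kg, does not roll), origin at the centre of its underside, x along its length
- orange_tube: orange coin tube like blue_tube
- green_tube: green coin tube like blue_tube, already lying in the green bay under the flap; to be left there
- blue_tube_mid (a point): centre of the blue tube, 18 above its origin
- orange_tube_mid (a point): centre of the orange tube, 18 above its origin
- green_tube_mid (a point): centre of the green tube, 18 above its origin
- calculator: bystander: black pocket calculator, 155 x 95 x 16, origin under its centre
- stapler: bystander: red and black stapler, 135 x 36 x 42, origin under its centre
- tape_dispenser: bystander: black desk tape dispenser, 150 x 55 x 83 high, origin under its centre
- water_bottle: bystander: clear water bottle, 66 in diameter, 201 high, origin under its centre
Things that resemble listed ones, but are neither listed nor needed, are in the scene too. Of the things shaped like the blue_tube, the blue one is meant.

How it is judged:
By the outcome, as a careful person would: the job done as asked, in the order asked, and still so for the second after the job is handed in, with the robot touching nothing.
It also fails if it takes over 72 s, if anything falls off the work surface, if the arm or the gripper's body presses on something with over 40 N, if the wrist force passes 120 N, or if a joint passes its speed limit or range.

## Working session

There is one attempt and no reset: what is moved stays moved. The work goes in short steps, Python scripts to look and compute and a tool call to move; the robot and the scene stay as the last step left them, time stands still between calls to the robot, and variables do not carry over. Pictures are saved under pics/ and viewed, about 8 in all and at most 12, crops included, and the job is handed in when it is done.

Besides the shell and the picture viewer there is one more tool, called after ">>>" by a JSON object that holds its "api" and its "payload". step_arm: Moves the arm, as the interface text tells. Its arguments: {"type":"object","properties":{"deltas":{"type":"array"},"fingers":{"type":"number"}},"required":["deltas"]}

```bash
mkdir -p pics; ls; cat > h.py <<'E'
import numpy as np, cv2
from plant import bot
from scipy.spatial.transform import Rotation as Ro
def ray(p,u,v,fish=False):
    R=np.array(p["R"]);t=np.array(p["t"])
    a=(u-p["cx"])/p["fx"];b=(v-p["cy"])/p["fy"]
    if fish:
        r=np.hypot(a,b);d=np.array([a/r*np.sin(r),b/r*np.sin(r),np.cos(r)]) if r>1e-9 else np.array([0,0,1.])
    else: d=np.array([a,b,1.])
    return -R.T@t, R.T@d
def atz(p,u,v,z,fish=False):
    o,d=ray(p,u,v,fish); return o+d*(z-o[2])/d[2]
def proj(p,X,fish=False):
    c=np.array(p["R"])@np.array(X,float)+np.array(p["t"])
    if fish:
        r=np.hypot(c[0],c[1]);th=np.arctan2(r,c[2]);return np.array([p["cx"]+p["fx"]*th*c[0]/r,p["cy"]+p["fy"]*th*c[1]/r])
    return np.array([p["cx"]+p["fx"]*c[0]/c[2],p["cy"]+p["fy"]*c[1]/c[2]])
def save(p,n): cv2.imwrite(f"pics/{n}.png",cv2.cvtColor(p["color"],cv2.COLOR_RGB2BGR))
E
python3 - <<'E'
from h import *
o=bot.get_obs(); print(o, bot.tip_reach)
for n in ("scene","side","wrist"):
    p=bot.capture(n); save(p,n+"0")
    print(n,p["fx"],p["cx"],p["cy"],-np.array(p["R"]).T@p["t"])
    for q in ("till","flap_handle","blue_tube","orange_tube","green_tube","calculator","stapler","tape_dispenser","water_bottle"):
        print(q,[(round(b["p"],2),np.round(b["rect"]).tolist()) for b in bot.boxes_of(q,p)][:3])
E
```

```text
pics
{'time': 0.0, 'joint_positions': array([ 1.10098994e+00,  3.42706391e-01,  1.52506889e+00,  1.59992055e-05,
        1.27537993e+00, -1.45989201e-01]), 'dq': array([ 2.57938952e-05, -7.56123587e-04,  4.63783783e-04, -3.89371562e-05,
       -1.42206716e-03,  6.88561069e-04]), 'tau': array([-2.39811925e-03, -4.31228864e+01, -2.44219065e+01,  7.13649415e-02,
        5.60801569e-02, -1.45911349e-04]), 'tool_pos': array([166.84078934, 497.37635586, 251.03530455]), 'tcp_rot': array([-3.14004895e+00, -2.42442741e-04,  2.81777061e+00]), 'contact_force': array([-0.18255582, -0.01600183, -0.05058928]), 'moment': array([ 0.02946656, -0.00115742,  0.00784672]), 'grip_width': 91.5801314549857} 25.0
scene 526.8482907576736 325.5771554441344 243.81608745953324 [1381.60887703 -715.09741067  847.23867545]
till [(0.88, [365.0, 263.0, 114.0, 84.0])]
flap_handle [(0.85, [360.0, 254.0, 108.0, 57.0])]
blue_tube [(0.8, [265.0, 300.0, 48.0, 30.0]), (0.65, [186.0, 261.0, 42.0, 23.0]), (0.58, [246.0, 274.0, 17.0, 32.0])]
orange_tube [(0.92, [217.0, 346.0, 47.0, 47.0]), (0.27, [265.0, 302.0, 49.0, 30.0])]

[... 455 characters left out ...]
[(0.97, [223.0, 352.0, 40.0, 46.0]), (0.88, [344.0, 316.0, 16.0, 41.0]), (0.59, [295.0, 316.0, 48.0, 28.0])]
orange_tube [(0.91, [386.0, 364.0, 41.0, 51.0])]
green_tube []
calculator [(0.74, [435.0, 301.0, 68.0, 50.0])]
stapler [(0.96, [288.0, 196.0, 40.0, 19.0]), (0.18, [340.0, 242.0, 103.0, 70.0])]
tape_dispenser [(0.81, [267.0, 412.0, 69.0, 76.0])]
water_bottle [(0.87, [342.0, 158.0, 19.0, 58.0]), (0.19, [288.0, 194.0, 38.0, 20.0])]
wrist 371.64829954431775 322.56410183345633 245.69344965532323 [100.97114525 520.81725632 384.86113976]
till []
flap_handle []
blue_tube []
orange_tube []
green_tube []
calculator []
stapler [(0.47, [285.0, 382.0, 26.0, 6.0])]
tape_dispenser []
water_bottle []
```

```bash
python3 - <<'E'
import cv2,numpy as np
a=cv2.imread("pics/scene0.png")[150:400,100:500]; cv2.imwrite("pics/s1.png",cv2.resize(a,None,fx=2,fy=2,interpolation=cv2.INTER_CUBIC))
a=cv2.imread("pics/side0.png")[140:470,180:500]; cv2.imwrite("pics/s2.png",cv2.resize(a,None,fx=1.8,fy=1.8,interpolation=cv2.INTER_CUBIC))
E
```

```text
(no output)
```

View pics/s1.png

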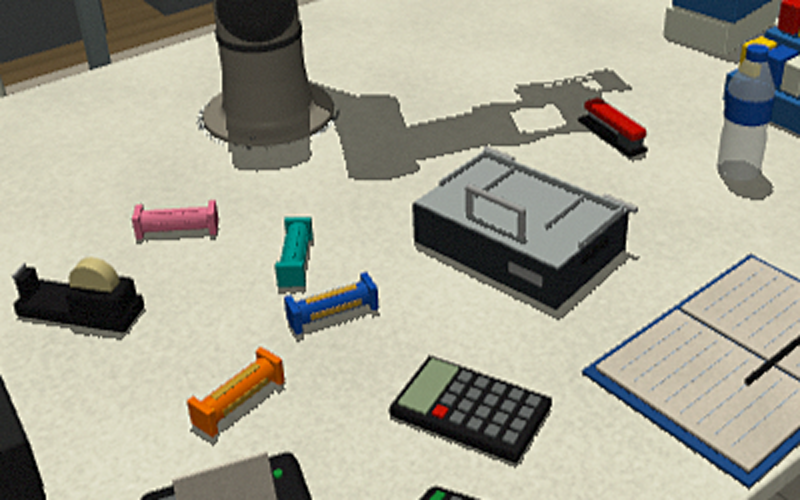

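View pics/s2.png

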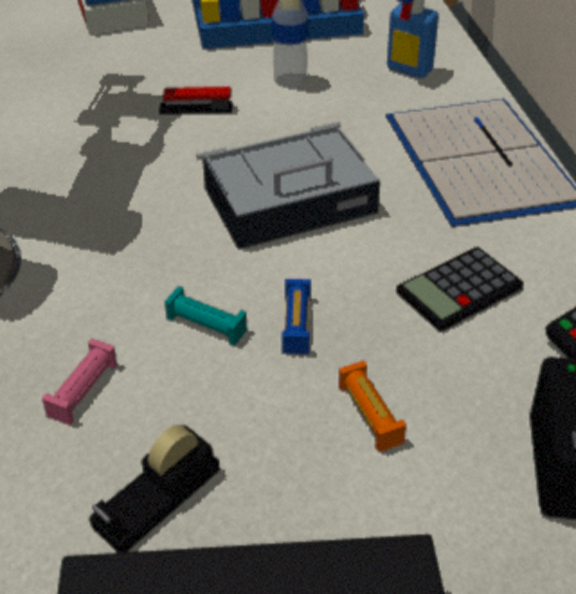

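The two views agree. Scene crop: till at about (520,230) with its handle at (495,212), blue tube (332,303), orange tube (237,392), teal and pink look-alikes at (295,252) and (175,220). Side crop: blue tube (297,316), orange tube (371,405), till at (290,185) with its front facing the camera. Next I turn these into positions.

```bash
python3 - <<'E'
from h import *
ps=[bot.capture(n) for n in("scene","side")]
from scipy.optimize import least_squares
def tri(pts):
    A=np.zeros((3,3));b=np.zeros(3)
    for p,(u,v) in zip(ps,pts):
        o,d=ray(p,u,v);d/=np.linalg.norm(d);M=np.eye(3)-np.outer(d,d);A+=M;b+=M@o
    return np.round(np.linalg.solve(A,b),1)
sc=lambda u,v:(100+u/2,150+v/2); sd=lambda u,v:(180+u/1.8,140+v/1.8)
P=dict(frontRtop=(sc(562,285),sd(378,180)),frontRbot=(sc(560,312),sd(378,210)),
 hingeR=(sc(632,208),sd(338,128)),hingeL=(sc(490,153),sd(202,155)),
 handleR=(sc(523,212),sd(330,164)),handleL=(sc(468,190),sd(277,177)))
for k,v in P.items(): print(k,tri(v))
p=ps[1]
print("frontL(z62)",atz(p,*sd(237,218),62),"frontLbot",atz(p,*sd(240,243),0))
import colorsys
for p,regs in zip(ps,[dict(blue=(265,300),orange=(217,346)),dict(blue=(344,316),orange=(386,364))]):
  hsv=cv2.cvtColor(p["color"],cv2.COLOR_RGB2HSV)
  for k,(u,v) in regs.items():
    lo,hi=((105,100,40),(130,255,255)) if k=="blue" else ((4,150,60),(20,255,255))
    m=cv2.inRange(hsv,lo,hi); m2=np.zeros_like(m); m2[v-35:v+35,u-35:u+35]=m[v-35:v+35,u-35:u+35]
    yx=np.argwhere(m2); W=np.array([atz(p,c[1],c[0],18)[:2] for c in yx]);
    (c,s,a)=cv2.minAreaRect(W.astype(np.float32)); mu=W.mean(0); w,V=np.linalg.eigh(np.cov(W.T)); d=V[:,1]
    print(k,len(yx),np.round(c),np.round(s),"yaw",np.degrees(np.arctan2(d[1],d[0])))
E
```

```text
frontRtop [673.   26.1  45.7]
frontRbot [672.8  23.1  -3.4]
hingeR [639.7 178.5  62. ]
hingeL [408.2 134.6  60.9]
handleR [592.6  27.7  98.4]
handleL [508.6   8.8  97.7]
frontL(z62) [441.7210115  -32.07884909  62.        ] frontLbot [446.08891709 -15.81997494   0.        ]
blue 425 [ 500. -203.] [121.  73.] yaw 79.23645380138291
orange 654 [ 560. -369.] [ 63. 129.] yaw 105.33319084872697
blue 437 [ 498. -198.] [141.  33.] yaw 78.03458398285957
orange 697 [ 560. -365.] [ 46. 133.] yaw 101.85624687687734
```

>>> {"api": "step_arm", "payload": {"deltas": [[-34,-21.5,3.4,0,0,-0.102],[-68,-43,6.8,0,0,-0.204],[-102,-64.5,10,0,0,-0.307],[-135,-86,13.6,0,0,-0.409],[-169,-107.5,17,0,0,-0.511]], "fingers": 60}}

```text
time: 2.02
tool_pos: [291.9, 343.0, 235.0]
tcp_rot: [3.141, 0.0, -2.957]
contact_force: [1.0, 1.1, 0.0]
grip_width: 63.7
```

>>> {"api": "step_arm", "payload": {"deltas": [[-19,-36,3.4,0,0,0],[-38.5,-72,6.8,0,0,0],[-58,-108,10,0,0,0],[-77,-144,13.6,0,0,0],[-96.5,-179.5,17,0,0,0]]}}

```text
time: 2.43
tool_pos: [419.1, 183.3, 218.1]
tcp_rot: [3.141, 0.001, -2.962]
contact_force: [0.9, 0.4, 0.5]
grip_width: 60.4
```

>>> {"api": "step_arm", "payload": {"deltas": [[-19,-36,3.4,0,0,0],[-38.5,-72,6.8,0,0,0],[-58,-108,10,0,0,0],[-77,-144,13.6,0,0,0],[-96.5,-179.5,17,0,0,0]]}}

```text
time: 2.85
tool_pos: [546.2, 23.7, 200.9]
tcp_rot: [3.141, 0.0, -2.963]
contact_force: [0.8, -0.4, 0.9]
grip_width: 59.9
```

```bash
cat >> h.py <<'E'
def pl(*targets, psi=None):
    "cumulative tool-frame deltas from the present pose to world targets (mm)"
    o=bot.get_obs(); R=Ro.from_euler("xyz",o["tcp_rot"]).as_matrix()
    for t in targets: print(np.round(R.T@(np.array(t,float)-o["tool_pos"]),1).tolist())
E
python3 - <<'E'
from h import *
o=bot.get_obs();print(o["time"],o["tool_pos"],o["tcp_rot"],o["contact_force"],o["grip_width"])
p=bot.capture("wrist");save(p,"w1")
print(-np.array(p["R"]).T@p["t"])
X=np.array([-.186,.983,0]);Y=np.array([-.983,-.186,0]);H=np.array([524,156.5,63.5])
im=cv2.cvtColor(p["color"],cv2.COLOR_RGB2BGR)
for s in(-42,42,): print("pred bar end",proj(p,H-135*X+s*Y+[0,0,40],True))
for s in(-115,115): print("front edge",proj(p,H-160*X+s*Y,True),"hinge",proj(p,H+s*Y,True))
E
```

```text
2.85 [546.18657024  23.70619048 200.86483418] [ 3.14148829e+00  3.10212526e-04 -2.96258565e+00] [ 0.84751187 -0.43272181  0.91505337] 59.90151043620707
[477.5801985   12.10389761 333.96530455]
pred bar end [321.11753507 318.72660445]
pred bar end [319.66336331 196.20396267]
front edge [293.44069879 372.66733595] hinge [469.87201352 364.84622366]
front edge [284.13123917  90.20391807] hinge [494.71358787  98.70882394]
```

View pics/w1.png

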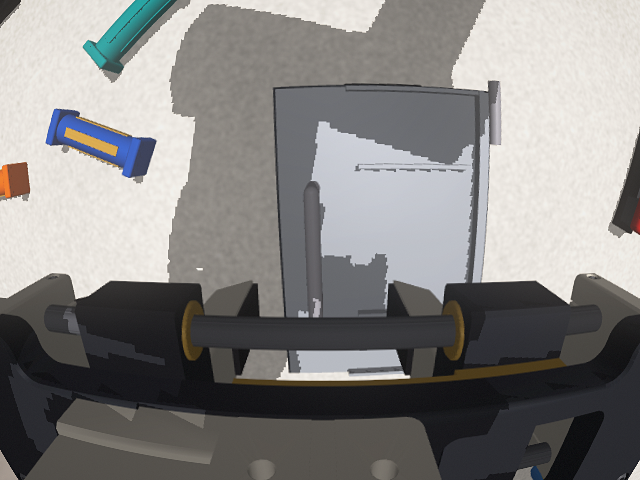

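The wrist view shows the handle bar at column 312 (rows 182 to 310), the flap's front edge running from (275,88) to (290,370), and the blue tube at (100,143). The till sits about 5 mm nearer -y than I predicted, so I fit its pose to these edges.

```bash
python3 - <<'E'
from h import *
from scipy.optimize import least_squares
p=bot.capture("wrist"); g=cv2.cvtColor(p["color"],cv2.COLOR_RGB2GRAY).astype(int)
for r in (110,150,200,230,260): print(r,"front",g[r,268:296].tolist(),"bar",g[r,298:328].tolist() if r>190 else "", "hinge",g[r,464:500].tolist())
for c in (310,313,316):print(c,"barend",g[170:200,c].tolist())
for c in (300,400): print(c,"side",g[78:104,c].tolist())
E
```

```text
110 front [131, 130, 132, 133, 136, 136, 136, 136, 135, 135, 134, 133, 133, 133, 87, 49, 73, 107, 111, 111, 111, 109, 111, 111, 110, 110, 110, 110] bar  hinge [108, 108, 108, 108, 108, 109, 110, 109, 108, 108, 110, 109, 108, 108, 108, 109, 108, 110, 112, 84, 75, 75, 75, 74, 95, 110, 111, 110, 109, 105, 178, 209, 211, 94, 84, 108]
150 front [135, 136, 139, 140, 140, 141, 139, 138, 136, 134, 132, 130, 132, 134, 138, 104, 62, 51, 89, 112, 110, 109, 110, 109, 110, 109, 109, 110] bar  hinge [109, 110, 106, 101, 189, 204, 202, 201, 200, 200, 200, 199, 200, 200, 201, 206, 149, 107, 112, 93, 75, 77, 76, 72, 128, 189, 199, 198, 198, 198, 198, 199, 195, 169, 230, 238]
200 front [141, 142, 142, 140, 139, 136, 136, 136, 136, 137, 136, 134, 134, 134, 135, 137, 141, 140, 61, 43, 87, 105, 108, 108, 107, 109, 106, 108] bar [109, 109, 108, 107, 108, 108, 109, 109, 109, 109, 108, 108, 108, 108, 109, 109, 85, 88, 91, 96, 98, 100, 102, 104, 104, 105, 103, 100, 98, 94] hinge [196, 196, 195, 196, 196, 196, 195, 196, 196, 196, 195, 196, 196, 198, 171, 120, 110, 114, 79, 80, 80, 78, 94, 161, 200, 197, 196, 
[... 1029 characters left out ...]
10, 109, 109, 109, 110, 109, 109, 109, 110, 109, 110, 108, 110, 110, 109, 109, 110, 108, 109, 108, 109, 109, 108, 109, 108, 109, 109]
313 barend [110, 110, 110, 110, 110, 110, 111, 111, 110, 107, 105, 105, 108, 111, 112, 112, 102, 93, 95, 97, 99, 98, 93, 92, 106, 110, 111, 110, 110, 110]
316 barend [109, 109, 105, 105, 104, 105, 107, 107, 99, 92, 118, 83, 73, 81, 89, 92, 94, 94, 94, 95, 95, 93, 93, 93, 94, 93, 93, 94, 93, 93]
300 side [133, 134, 139, 83, 49, 87, 115, 113, 112, 112, 112, 112, 112, 111, 112, 110, 112, 111, 111, 110, 111, 112, 111, 111, 111, 112]
400 side [137, 99, 32, 99, 111, 110, 111, 85, 69, 98, 111, 109, 110, 110, 110, 109, 110, 109, 108, 108, 109, 108, 109, 109, 108, 108]
```

```bash
python3 - <<'E'
from h import *
from scipy.optimize import least_squares
o=bot.get_obs();print(o["time"],o["tool_pos"])
p=bot.capture("wrist")
front=[(284.5,110),(287,150),(288,200),(290,230),(291.5,260)]
bar=[(314,200),(315,230),(316,260)]
def fr(h):
    a=h[2];X=np.array([np.cos(a),np.sin(a),0]);Y=np.array([-X[1],X[0],0]);return np.array([h[0],h[1],63.5]),X,Y
def f(h):
    H,X,Y=fr(h);r=[]
    for u,v in front: w=atz(p,u,v,65,True);r.append((w-H)@X+160)
    for u,v in bar: w=atz(p,u,v,103.5,True);r.append((w-H)@X+140)
    w=atz(p,300,83,65,True); r.append((w-H)@Y-115)
    return r
s=least_squares(f,[524,156,1.757]); print(s.x,np.degrees(s.x[2]),np.round(s.fun,1))
H,X,Y=fr(s.x); print("bar mid",H-135*X+[0,0,40],"origin",H-80*X,"X",X)
w=atz(p,486,110,65,True);print("hinge gap",(w-H)@X)
for s_ in (42,-42):print(proj(p,H-135*X+[0,0,40]+s_*Y,True))
E
```

```text
2.95 [548.07180254  21.05698798 200.05318293]
[518.95653582 154.63481906   1.77152238] 101.50075587849574 [-0.2  0.6 -0.2  0.2  0.2 -0.2 -0.2 -0.2  0. ]
bar mid [545.87295221  22.34533902 103.5       ] origin [534.90700479  76.24105311  63.5       ] X [-0.19938086  0.97992207  0.        ]
hinge gap -9.38603137612047
[321.9889004  188.58860489]
[325.50514159 312.75980957]
```

>>> {"api": "step_arm", "payload": {"deltas": [[1,1,23,0,0,-0.02],[2,1.7,46,0,0,-0.02],[2,1.7,69,0,0,-0.02],[2,1.7,85,0,0,-0.02],[2,1.7,91,0,0,-0.02]], "fingers": 40}}

```text
time: 3.42
tool_pos: [540.9, 28.3, 107.9]
tcp_rot: [3.14, -0.004, -2.941]
contact_force: [-0.8, -0.8, -0.2]
grip_width: 40.1
```

>>> {"api": "step_arm", "payload": {"deltas": [[0,0,0,0,0,0],[0,0,0,0,0,0],[0,0,0,0,0,0],[0,0,0,0,0,0],[0,0,0,0,0,0]], "fingers": 2}}

```text
time: 3.83
tool_pos: [544.9, 19.6, 111.8]
tcp_rot: [-3.128, 0.002, -2.94]
contact_force: [0.0, -48.0, -0.5]
grip_width: 11.3
```

>>> {"api": "step_arm", "payload": {"deltas": [[0,0,0,0,0,0],[0,0,0,0,0,0]]}}

```text
time: 4.0
tool_pos: [545.1, 18.4, 112.1]
tcp_rot: [-3.127, 0.002, -2.941]
contact_force: [0.8, -39.9, -1.4]
grip_width: 8.6
```

```bash
python3 - <<'E'
import numpy as np
c=lambda t:np.array([-135*np.cos(t)+40*np.sin(t),135*np.sin(t)+40*np.cos(t)])
# tool y = +x_till, tool z = down
th=np.array([.03,.07,.12,.18,.25]+list(np.linspace(.34,1.77,20)))
prev=c(0);
for i in range(0,25,5):
    print([[0,*(np.round((c(t)-prev)*[1,-1],1).tolist())] for t in th[i:i+5]]); prev=c(th[i+4])
E
```

```text
[[0, 1.3, -4.0], [0, 3.1, -9.3], [0, 5.8, -15.9], [0, 9.3, -23.5], [0, 14.1, -32.2]]
[[0, 7.0, -10.6], [0, 13.5, -18.9], [0, 20.7, -26.7], [0, 28.4, -34.0], [0, 36.6, -40.6]]
[[0, 8.7, -6.0], [0, 17.9, -11.4], [0, 27.4, -16.0], [0, 37.2, -19.9], [0, 47.3, -23.1]]
[[0, 10.3, -2.4], [0, 20.8, -4.0], [0, 31.4, -4.8], [0, 42.0, -4.8], [0, 52.5, -4.1]]
[[0, 10.5, 1.6], [0, 20.8, 3.9], [0, 30.9, 7.0], [0, 40.8, 10.9], [0, 50.3, 15.5]]
```

>>> {"api": "step_arm", "payload": {"deltas": [[0,-3,0,0,0,0],[0,-6,0,0,0,0],[0,-6,0,0,0,0],[0,-6,0,0,0,0]]}}

```text
time: 4.33
tool_pos: [545.1, 17.8, 111.6]
tcp_rot: [-3.136, 0.002, -2.942]
contact_force: [-0.1, -15.9, -2.8]
grip_width: 8.9
```

>>> {"api": "step_arm", "payload": {"deltas": [[0,-4,0,0,0,0],[0,-4,0,0,0,0]]}}

```text
time: 4.5
tool_pos: [545.2, 17.3, 110.7]
tcp_rot: [3.141, 0.001, -2.943]
contact_force: [1.2, -0.2, -3.5]
grip_width: 8.8
```

>>> {"api": "step_arm", "payload": {"deltas": [[0,1.3,-4,0,0,0],[0,3,-9,0,0,0],[0,6,-16,0,0,0],[0,9,-23.5,0,0,0],[0,14,-32,0,0,0]]}}

```text
time: 4.92
tool_pos: [542.3, 30.8, 143.2]
tcp_rot: [-3.14, 0.001, -2.942]
contact_force: [1.8, -4.5, -5.0]
grip_width: 9.1
```

Following the arc with little force, so I continue.

>>> {"api": "step_arm", "payload": {"deltas": [[0,7,-10.6,0,0,0],[0,13.5,-19,0,0,0],[0,20.7,-26.7,0,0,0],[0,28.4,-34,0,0,0],[0,36.6,-40.6,0,0,0]]}}

```text
time: 5.33
tool_pos: [535.1, 65.7, 185.0]
tcp_rot: [-3.138, 0.001, -2.942]
contact_force: [-1.0, -10.0, 2.4]
grip_width: 8.9
```

>>> {"api": "step_arm", "payload": {"deltas": [[0,8.7,-6,0,0,0],[0,18,-11.4,0,0,0],[0,27.4,-16,0,0,0],[0,37.2,-20,0,0,0],[0,47.3,-23,0,0,0]]}}

```text
time: 5.75
tool_pos: [525.8, 112.2, 209.2]
tcp_rot: [-3.138, 0.003, -2.942]
contact_force: [-1.7, -7.8, 5.4]
grip_width: 9.1
```

>>> {"api": "step_arm", "payload": {"deltas": [[0,10.3,-2.4,0,0,0],[0,20.8,-4,0,0,0],[0,31.4,-4.8,0,0,0],[0,42,-4.8,0,0,0],[0,52.5,-4.1,0,0,0]]}}

```text
time: 6.17
tool_pos: [515.0, 164.8, 212.3]
tcp_rot: [-3.14, 0.002, -2.942]
contact_force: [0.2, -4.5, 4.1]
grip_width: 8.7
```

>>> {"api": "step_arm", "payload": {"deltas": [[0,10.5,1.6,0,0,0],[0,20.8,4,0,0,0],[0,31,7,0,0,0],[0,41,11,0,0,0],[0,50.5,15.5,0,0,0]]}}

```text
time: 6.58
tool_pos: [504.7, 215.2, 194.7]
tcp_rot: [3.141, 0.001, -2.942]
contact_force: [-1.0, -3.7, 1.4]
grip_width: 8.7
```

>>> {"api": "step_arm", "payload": {"deltas": [[0,2,1,0,0,0],[0,2,1,0,0,0],[0,2,1,0,0,0]]}}

```text
time: 6.83
tool_pos: [504.7, 215.6, 194.2]
tcp_rot: [-3.139, 0.0, -2.942]
contact_force: [-3.3, -9.2, 11.3]
grip_width: 8.8
```

>>> {"api": "step_arm", "payload": {"deltas": [[0,-1,-1,0,0,0],[0,-1,-1,0,0,0],[0,-1,-1,0,0,0]], "fingers": 20}}

```text
time: 7.08
tool_pos: [504.6, 215.9, 193.8]
tcp_rot: [3.14, -0.0, -2.942]
contact_force: [0.5, -0.8, 0.1]
grip_width: 19.2
```

>>> {"api": "step_arm", "payload": {"deltas": [[0,2,-10,0,0,0],[0,2,-25,0,0,0],[0,2,-45,0,0,0],[0,2,-70,0,0,0],[0,2,-97,0,0,0]]}}

```text
time: 7.5
tool_pos: [504.0, 217.6, 292.0]
tcp_rot: [3.141, -0.002, -2.942]
contact_force: [0.2, 0.4, 0.1]
grip_width: 19.8
```

>>> {"api": "step_arm", "payload": {"deltas": [[8,-39,0,0,0,0.122],[16,-78,0,0,0,0.244],[24,-118,0,0,0,0.366],[32,-157,0,0,0,0.488],[40,-196,0,0,0,0.61]], "fingers": 70}}

```text
time: 7.92
tool_pos: [503.9, 16.0, 291.8]
tcp_rot: [3.141, 0.0, 2.726]
contact_force: [1.3, 0.6, 0.0]
grip_width: 48.5
```

>>> {"api": "step_arm", "payload": {"deltas": [[-9.7,-26,9,0,0,0.122],[-19.4,-52.6,18,0,0,0.244],[-29,-79,27,0,0,0.366],[-39,-105,36,0,0,0.488],[-48.5,-131.6,45,0,0,0.61]]}}

```text
time: 8.33
tool_pos: [496.2, -123.9, 246.3]
tcp_rot: [3.141, 0.0, 2.115]
contact_force: [-0.1, -0.0, -0.4]
grip_width: 70.2
```

>>> {"api": "step_arm", "payload": {"deltas": [[-23,-16,9,0,0,0.122],[-45.5,-32,18,0,0,0.244],[-68,-48,27,0,0,0.366],[-91,-64,36,0,0,0.488],[-114,-80,45,0,0,0.61]]}}

```text
time: 8.75
tool_pos: [487.7, -263.0, 201.2]
tcp_rot: [3.141, -0.0, 1.505]
contact_force: [0.3, -0.9, 0.3]
grip_width: 70.0
```

>>> {"api": "step_arm", "payload": {"deltas": [[0,0,0,0,0,0.122],[0,0,0,0,0,0.131],[0,0,0,0,0,0.131],[0,0,0,0,0,0.131],[0,0,0,0,0,0.131]]}}

```text
time: 9.17
tool_pos: [487.9, -261.1, 201.7]
tcp_rot: [3.141, 0.0, 1.384]
contact_force: [-0.4, 0.2, 0.1]
grip_width: 69.8
```

```bash
cat >> h.py <<'E'
def seg(p,col,win,z,fish):
    hsv=cv2.cvtColor(p["color"],cv2.COLOR_RGB2HSV)
    lo,hi=((105,100,40),(130,255,255)) if col=="blue" else ((4,150,60),(20,255,255))
    m=cv2.inRange(hsv,lo,hi);k=np.zeros_like(m);u0,v0,u1,v1=win;k[v0:v1,u0:u1]=m[v0:v1,u0:u1]
    n,l,st,_=cv2.connectedComponentsWithStats(cv2.morphologyEx(k,cv2.MORPH_CLOSE,np.ones((9,9))))
    i=1+np.argmax(st[1:,4]);W=np.array([atz(p,c[1],c[0],z,fish)[:2] for c in np.argwhere(l==i)],np.float32)
    c,s,a=cv2.minAreaRect(W);
    if s[0]<s[1]: a+=90
    return st[i].tolist(),np.round(c,1),np.round(s,1),round(a%180,1)
E
python3 - <<'E'
from h import *
o=bot.get_obs();print(o["time"],o["tool_pos"],o["tcp_rot"],o["joint_positions"].round(2))
p=bot.capture("wrist");save(p,"w2")
print([(round(b["p"],2),np.round(b["rect"]).tolist()) for b in bot.boxes_of("blue_tube",p)])
print(seg(p,"blue",(0,0,640,270),30,True))
s=bot.capture("side");print(bot.get_obs()["tool_pos"]);save(s,"side2")
a=np.hstack([cv2.imread("pics/w2.png")[:300,120:520],cv2.resize(cv2.imread("pics/side2.png")[140:290,250:450],(400,300),interpolation=cv2.INTER_CUBIC)]);cv2.imwrite("pics/v2.png",a)
E
```

```text
9.1667 [ 487.93365409 -261.09976219  201.7246382 ] [3.14084892e+00 3.03780297e-05 1.38379944e+00] [-0.63  0.44  1.52  0.    1.18 -0.44]
[(0.84, [75.0, 259.0, 38.0, 64.0]), (0.83, [184.0, 168.0, 129.0, 89.0]), (0.81, [322.0, 162.0, 52.0, 135.0])]
([297, 94, 48, 134, 3748], array([ 497.5, -201.4]), array([111.2,  35.9]), 77.6)
[ 487.7948529  -261.37480729  201.56006631]
```

View pics/v2.png

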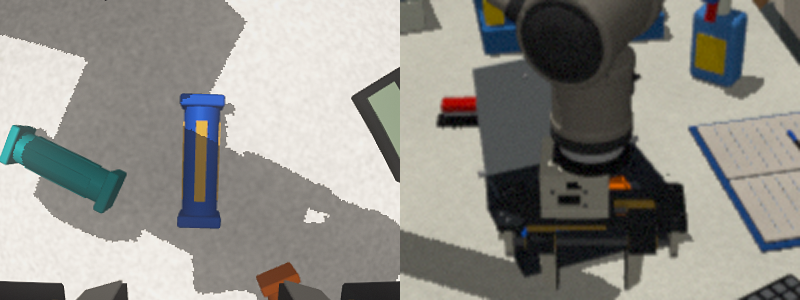

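Blue tube is at (497.5, -201.4) with yaw 77.6 and size 111 x 36, as specified. In the open till, blue shows on the left, at (525,232) of the crop, and orange shows right of it at (620,183). I pick up the blue tube now.

>>> {"api": "step_arm", "payload": {"deltas": [[20,0,20,0,0,0.03],[45,-1,40,0,0,0.03],[60,-2,75,0,0,0.03],[61,-2,115,0,0,0.03],[61,-2,145,0,0,0.03]], "fingers": 58}}

```text
time: 9.73
tool_pos: [496.8, -199.9, 54.4]
tcp_rot: [-3.141, -0.0, 1.353]
contact_force: [0.5, -0.6, -0.1]
grip_width: 57.7
```

>>> {"api": "step_arm", "payload": {"deltas": [[0,0,12,0,0,0],[0,0,22.5,0,0,0],[0,0,22.5,0,0,0],[0,0,22.5,0,0,0]]}}

```text
time: 10.07
tool_pos: [497.5, -201.8, 34.0]
tcp_rot: [3.141, 0.0, 1.351]
contact_force: [0.2, -0.7, 1.0]
grip_width: 57.7
```

>>> {"api": "step_arm", "payload": {"deltas": [[0,0,0,0,0,0],[0,0,0,0,0,0],[0,0,0,0,0,0],[0,0,0,0,0,0],[0,0,0,0,0,0]], "fingers": 15}}

```text
time: 10.48
tool_pos: [497.4, -201.9, 34.2]
tcp_rot: [3.141, 0.0, 1.35]
contact_force: [0.7, -0.8, 2.7]
grip_width: 29.2
```

>>> {"api": "step_arm", "payload": {"deltas": [[0,0,-15,0,0,0],[0,0,-40,0,0,0],[0,0,-80,0,0,0],[0,0,-120,0,0,0],[0,0,-160,0,0,0]]}}

```text
time: 10.9
tool_pos: [496.2, -201.2, 194.6]
tcp_rot: [-3.139, -0.001, 1.35]
contact_force: [1.5, -0.9, -4.8]
grip_width: 29.0
```

>>> {"api": "step_arm", "payload": {"deltas": [[37,1,-10,0,0,-0.1],[74,2,-20,0,0,-0.2],[111,3,-35,0,0,-0.3],[150,4,-35,0,0,-0.4],[188,4,-35,0,0,-0.42]]}}

```text
time: 11.32
tool_pos: [542.3, -17.5, 229.2]
tcp_rot: [3.141, 0.0, 1.775]
contact_force: [0.5, -0.4, -4.1]
grip_width: 29.3
```

>>> {"api": "step_arm", "payload": {"deltas": [[28,13,0,0,0,0],[28,13,0,0,0,0],[28,13,0,0,0,0],[28,13,0,0,0,0]]}}

```text
time: 11.65
tool_pos: [548.8, 10.6, 228.0]
tcp_rot: [-3.14, -0.0, 1.771]
contact_force: [-0.3, 0.6, -4.6]
grip_width: 28.9
```

```bash
python3 - <<'E'
from h import *
o=bot.get_obs();print(o["time"],o["tool_pos"],o["tcp_rot"],o["joint_positions"].round(2))
p=bot.capture("wrist");save(p,"w3"); np.savez("w3.npz",**{k:p[k] for k in("R","t","fx","fy","cx","cy","color")})
a=np.radians(101.5);X=np.array([np.cos(a),np.sin(a),0]);Y=np.array([-X[1],X[0],0]);O=np.array([536,71.5,0])
for n in(68,0,-68):
  print(n,[np.round(proj(p,O+n*Y+sx*71*X+sy*26*Y+[0,0,13],True)).tolist() for sx,sy in((1,1),(1,-1),(-1,-1),(-1,1))])
E
```

```text
11.65 [548.83480194  10.61342475 228.01872076] [-3.13985346e+00 -4.70677243e-05  1.77057541e+00] [-0.12  0.41  1.49 -0.    1.24 -0.32]
68 [[222.0, 86.0], [276.0, 83.0], [278.0, 232.0], [226.0, 232.0]]
0 [[293.0, 83.0], [350.0, 82.0], [349.0, 232.0], [295.0, 232.0]]
-68 [[367.0, 83.0], [421.0, 86.0], [418.0, 232.0], [365.0, 232.0]]
```

View pics/w3.png

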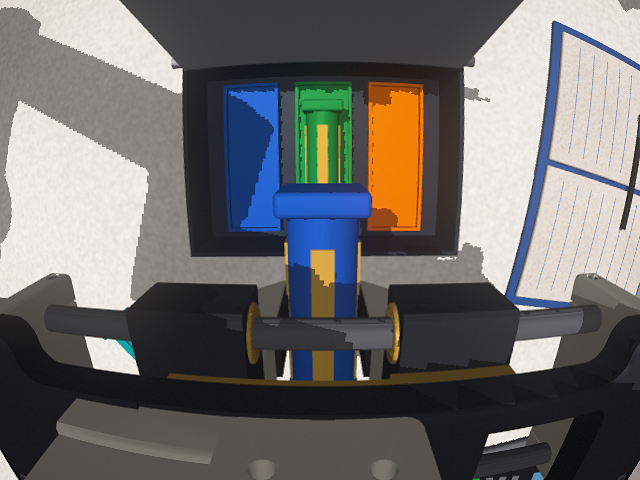

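Wrist view: blue bay is on the left (corners about (224,84) to (280,231)), green with its tube in the middle, and orange on the right ((368,83) to (421,231)). I segment the bays for their centres.

```bash
python3 - <<'E'
from h import *
p=dict(np.load("w3.npz"));hsv=cv2.cvtColor(p["color"],cv2.COLOR_RGB2HSV)
for n,lo,hi,w in(("blue",(100,100,30),(130,255,255),(205,70,285,182)),("orange",(4,150,30),(22,255,255),(355,70,435,245)),("blueAll",(100,100,30),(130,255,255),(205,70,271,245))):
  m=cv2.inRange(hsv,lo,hi);k=np.zeros_like(m);u0,v0,u1,v1=w;k[v0:v1,u0:u1]=m[v0:v1,u0:u1]
  W=np.array([atz(p,c[1],c[0],11,True)[:2] for c in np.argwhere(k)],np.float32);c,s,a=cv2.minAreaRect(W)
  a=np.radians(101.5);X=np.array([np.cos(a),np.sin(a)]);Y=np.array([-X[1],X[0]]);L=(W-[536,71.5])@np.array([X,Y]).T
  print(n,c,s,np.percentile(L,[.3,99.7],axis=0).round(1).tolist())
E
```

```text
blue (464.7607727050781, 89.0342788696289) (55.40650939941406, 107.13072204589844) [[-21.8, 39.5], [72.7, 93.6]]
orange (601.804443359375, 79.39442443847656) (61.50177764892578, 157.094482421875) [[-69.8, -96.3], [72.6, -43.2]]
blueAll (465.99163818359375, 58.0567741394043) (45.664833068847656, 168.6434783935547) [[-78.6, 48.0], [72.5, 93.6]]
```

>>> {"api": "step_arm", "payload": {"deltas": [[20,-21,0,0,0,0],[42,-44,5,0,0,0],[63,-67,20,0,0,0],[63.5,-67,50,0,0,0],[63.5,-67,85,0,0,0]]}}

```text
time: 12.12
tool_pos: [471.2, 59.3, 144.8]
tcp_rot: [3.137, 0.001, 1.769]
contact_force: [1.5, -0.2, -4.4]
grip_width: 29.0
```

>>> {"api": "step_arm", "payload": {"deltas": [[0,0,30,0,0,0],[0,0,60,0,0,0],[0,0,80,0,0,0],[0,0,92,0,0,0],[0,0,92,0,0,0]]}}

```text
time: 12.53
tool_pos: [469.5, 58.5, 49.3]
tcp_rot: [-3.136, -0.001, 1.768]
contact_force: [-0.6, -0.3, -4.1]
grip_width: 29.3
```

>>> {"api": "step_arm", "payload": {"deltas": [[0,0,3,0,0,0],[0,0,6,0,0,0],[0,0,8,0,0,0],[0,0,8.5,0,0,0],[0,0,8.5,0,0,0]]}}

```text
time: 12.95
tool_pos: [471.5, 59.8, 43.7]
tcp_rot: [3.141, 0.0, 1.77]
contact_force: [0.7, 0.5, -5.2]
grip_width: 29.2
```

>>> {"api": "step_arm", "payload": {"deltas": [[0,0,1,0,0,0],[0,0,1.5,0,0,0],[0,0,1.5,0,0,0]]}}

```text
time: 13.2
tool_pos: [471.2, 59.9, 41.8]
tcp_rot: [3.141, -0.0, 1.77]
contact_force: [-0.2, 0.4, -4.9]
grip_width: 29.0
```

>>> {"api": "step_arm", "payload": {"deltas": [[0,0,0.5,0,0,0],[0,0,0.5,0,0,0],[0,0,0.5,0,0,0]], "fingers": 40}}

```text
time: 13.45
tool_pos: [471.6, 59.9, 41.6]
tcp_rot: [3.14, 0.0, 1.77]
contact_force: [0.7, -0.3, 0.6]
grip_width: 39.5
```

>>> {"api": "step_arm", "payload": {"deltas": [[0,0,-20,0,0,0],[0,0,-50,0,0,0],[0,0,-90,0,0,0],[0,0,-130,0,0,0],[0,0,-165,0,0,0]]}}

```text
time: 13.87
tool_pos: [471.2, 59.9, 209.0]
tcp_rot: [3.14, 0.0, 1.77]
contact_force: [1.2, 0.2, 0.0]
grip_width: 39.7
```

```bash
python3 - <<'E'
from h import *
pl((572,-425,210),(572,-425,210))
E
```

```text
[-495.2, 2.8, -0.9]
[-495.2, 2.8, -0.9]
```

>>> {"api": "step_arm", "payload": {"deltas": [[-40,0,0,0,0,0],[-80,0,0,0,0,0],[-120,0,0,0,0,0],[-160,1,0,0,0,0],[-200,1,0,0,0,0]], "fingers": 58}}

```text
time: 14.28
tool_pos: [512.0, -137.9, 206.8]
tcp_rot: [3.14, 0.001, 1.77]
contact_force: [1.7, -0.0, 0.3]
grip_width: 57.7
```

>>> {"api": "step_arm", "payload": {"deltas": [[-40,0,0,0,0,0],[-80,0,0,0,0,0],[-120,0,0,0,0,0],[-160,1,0,0,0,0],[-200,1,0,0,0,0]]}}

```text
time: 14.7
tool_pos: [552.4, -333.9, 206.4]
tcp_rot: [3.141, 0.0, 1.77]
contact_force: [0.4, -0.0, -0.0]
grip_width: 57.8
```

>>> {"api": "step_arm", "payload": {"deltas": [[-40,0,0,0,0,0],[-75,0,0,0,0,0],[-95,0,0,0,0,0],[-95,0,0,0,0,0],[-95,0,0,0,0,0]]}}

```text
time: 15.12
tool_pos: [570.7, -425.7, 205.3]
tcp_rot: [-3.141, -0.001, 1.768]
contact_force: [0.3, 0.2, 0.4]
grip_width: 58.1
```

```bash
python3 - <<'E'
from h import *
o=bot.get_obs();print(o["time"],o["tool_pos"],o["tcp_rot"])
p=bot.capture("wrist");save(p,"w4")
r=seg(p,"orange",(0,0,640,275),30,True);print(r)
print([(round(b["p"],2),np.round(b["rect"]).tolist()) for b in bot.boxes_of("orange_tube",p)])
pl((*r[1],34.))
s=bot.capture("side");save(s,"side4");a=np.hstack([cv2.imread("pics/w4.png")[:300,120:520],cv2.resize(cv2.imread("pics/side4.png")[140:290,250:450],(400,300),interpolation=cv2.INTER_CUBIC)]);cv2.imwrite("pics/v4.png",a)
E
```

```text
15.1167 [ 570.66437908 -425.7370543   205.3042048 ] [-3.14128760e+00 -1.00987795e-03  1.76839428e+00]
([298, 95, 46, 133, 4787], array([ 558.1, -367.3]), array([ 35.3, 111. ]), 102.5)
[(0.75, [322.0, 162.0, 45.0, 136.0])]
[57.8, -1.5, 172.2]
```

View pics/v4.png

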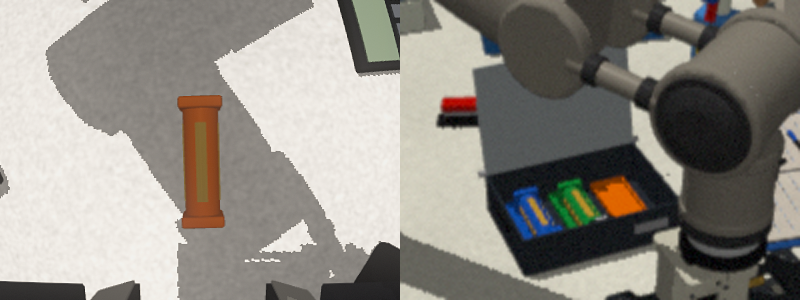

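Blue tube lies flat in the blue bay and the flap stays open (right half). The orange tube is at (558,-367) with yaw 102.5. I pick it up.

>>> {"api": "step_arm", "payload": {"deltas": [[20,0,25,0,0,-0.02],[45,-1,50,0,0,-0.02],[58,-1.5,85,0,0,-0.02],[58,-1.5,120,0,0,-0.02],[58,-1.5,148,0,0,-0.02]]}}

```text
time: 15.68
tool_pos: [557.9, -365.3, 57.1]
tcp_rot: [-3.141, -0.001, 1.793]
contact_force: [0.1, -0.1, 0.3]
grip_width: 58.2
```

>>> {"api": "step_arm", "payload": {"deltas": [[0,0,12,0,0,0],[0,0,23.5,0,0,0],[0,0,23.5,0,0,0],[0,0,23.5,0,0,0]]}}

```text
time: 16.02
tool_pos: [558.8, -368.6, 35.8]
tcp_rot: [3.141, 0.001, 1.79]
contact_force: [1.0, -0.8, 0.7]
grip_width: 58.0
```

>>> {"api": "step_arm", "payload": {"deltas": [[0,0,0,0,0,0],[0,0,0,0,0,0],[0,0,0,0,0,0],[0,0,0,0,0,0],[0,0,0,0,0,0]], "fingers": 15}}

```text
time: 16.43
tool_pos: [558.2, -368.7, 35.2]
tcp_rot: [3.141, 0.001, 1.79]
contact_force: [1.0, 0.1, 5.6]
grip_width: 29.5
```

>>> {"api": "step_arm", "payload": {"deltas": [[0,0,-15,0,0,0],[0,0,-40,0,0,0],[0,0,-80,0,0,0],[0,0,-115,0,0,0],[0,0,-145,0,0,0.02]]}}

```text
time: 16.85
tool_pos: [558.0, -368.3, 181.5]
tcp_rot: [3.141, 0.0, 1.77]
contact_force: [0.7, -1.1, -4.1]
grip_width: 29.2
```

```bash
python3 - <<'E'
from h import *
pl((604.1,86.8,180),(604.1,86.8,42))
E
```

```text
[437.0, 135.3, 1.5]
[437.0, 135.2, 139.5]
```

>>> {"api": "step_arm", "payload": {"deltas": [[37,11.5,0,0,0,0],[74,23,0,0,0,0],[111,34.5,0,0,0,0],[148,46,0,0,0,0],[185,57.5,0,0,0,0]]}}

```text
time: 17.27
tool_pos: [577.2, -173.8, 179.1]
tcp_rot: [-3.14, -0.001, 1.769]
contact_force: [1.4, 0.8, -4.1]
grip_width: 29.8
```

>>> {"api": "step_arm", "payload": {"deltas": [[37,11.5,0,0,0,0],[74,23,0,0,0,0],[111,34.5,0,0,0,0],[148,46,0,0,0,0],[185,57.5,0,0,0,0]]}}

```text
time: 17.68
tool_pos: [597.0, 18.9, 179.1]
tcp_rot: [-3.14, -0.001, 1.77]
contact_force: [0.3, -1.1, -3.8]
grip_width: 29.2
```

>>> {"api": "step_arm", "payload": {"deltas": [[37,11,0,0,0,0],[66,20,0,0,0,0],[67,20.3,30,0,0,0],[67,20.3,65,0,0,0],[67,20.3,95,0,0,0]]}}

```text
time: 18.1
tool_pos: [603.4, 87.8, 82.9]
tcp_rot: [-3.141, -0.0, 1.772]
contact_force: [-0.7, -0.4, -3.6]
grip_width: 29.5
```

>>> {"api": "step_arm", "payload": {"deltas": [[0,0,15,0,0,0],[0,0,30,0,0,0],[0,0,36,0,0,0],[0,0,36,0,0,0]]}}

```text
time: 18.43
tool_pos: [602.9, 86.7, 46.6]
tcp_rot: [-3.137, -0.001, 1.77]
contact_force: [-0.8, -0.1, -4.1]
grip_width: 29.1
```

>>> {"api": "step_arm", "payload": {"deltas": [[0,1,1.5,0,0,0],[0,1,3,0,0,0],[0,1,3,0,0,0],[0,1,3,0,0,0]]}}

```text
time: 18.77
tool_pos: [605.7, 86.9, 46.6]
tcp_rot: [3.14, 0.0, 1.77]
contact_force: [0.7, 0.3, -3.7]
grip_width: 29.3
```

>>> {"api": "step_arm", "payload": {"deltas": [[0,-0.5,1,0,0,0],[0,-0.5,2,0,0,0],[0,-0.5,2,0,0,0]]}}

```text
time: 19.02
tool_pos: [604.7, 86.8, 43.7]
tcp_rot: [3.142, -0.0, 1.77]
contact_force: [-0.2, 0.4, -4.6]
grip_width: 29.3
```

>>> {"api": "step_arm", "payload": {"deltas": [[0,0,1,0,0,0],[0,0,1,0,0,0],[0,0,1,0,0,0]]}}

```text
time: 19.27
tool_pos: [604.7, 86.8, 42.6]
tcp_rot: [-3.141, -0.0, 1.77]
contact_force: [0.4, -0.5, -3.2]
grip_width: 29.3
```

>>> {"api": "step_arm", "payload": {"deltas": [[0,0,0,0,0,0],[0,0,0,0,0,0],[0,0,0,0,0,0]], "fingers": 40}}

```text
time: 19.52
tool_pos: [605.3, 86.8, 43.3]
tcp_rot: [3.14, 0.0, 1.77]
contact_force: [0.7, -0.6, -0.5]
grip_width: 39.5
```

>>> {"api": "step_arm", "payload": {"deltas": [[0,0,-20,0,0,0],[0,0,-50,0,0,0],[0,0,-90,0,0,0],[0,0,-130,0,0,0],[0,0,-170,0,0,0]]}}

```text
time: 19.93
tool_pos: [604.5, 86.8, 214.9]
tcp_rot: [3.141, 0.0, 1.77]
contact_force: [1.0, -0.3, 0.1]
grip_width: 40.2
```

>>> {"api": "step_arm", "payload": {"deltas": [[0,0,-40,0,0,-0.122],[0,0,-77,0,0,-0.244],[37,-18,-77,0,0,-0.366],[74,-36,-77,0,0,-0.488],[111,-54,-77,0,0,-0.61]], "fingers": 20}}

```text
time: 20.35
tool_pos: [529.3, 185.5, 290.8]
tcp_rot: [3.139, 0.001, 2.384]
contact_force: [0.4, 1.3, -0.2]
grip_width: 20.5
```

>>> {"api": "step_arm", "payload": {"deltas": [[20,3,0,0,0,-0.122],[40.7,6.4,0,0,0,-0.244],[40.7,6.4,0,0,0,-0.366],[40.7,6.4,0,0,0,-0.488],[40.7,6.4,0,0,0,-0.61]]}}

```text
time: 20.77
tool_pos: [504.5, 218.2, 290.4]
tcp_rot: [3.141, 0.001, 2.997]
contact_force: [-0.2, -0.2, -0.4]
grip_width: 20.3
```

>>> {"api": "step_arm", "payload": {"deltas": [[0,0,0,0,0,-0.122],[0,0,0,0,0,-0.244],[0,0,0,0,0,-0.351],[0,0,0,0,0,-0.351],[0,0,0,0,0,-0.351]]}}

```text
time: 21.18
tool_pos: [504.8, 217.7, 290.0]
tcp_rot: [3.141, 0.001, -2.945]
contact_force: [-0.8, -0.6, -0.4]
grip_width: 20.0
```

```bash
python3 - <<'E'
from h import *
o=bot.get_obs();print(o["time"],o["tool_pos"],o["tcp_rot"])
pl((504.4,217.8,194))
p=bot.capture("wrist");save(p,"w5")
s=bot.capture("side");save(s,"side5");a=np.hstack([cv2.imread("pics/w5.png")[:,120:520],cv2.resize(cv2.imread("pics/side5.png")[140:380,250:450],(400,480),interpolation=cv2.INTER_CUBIC)]);cv2.imwrite("pics/v5.png",a)
E
```

```text
21.1833 [504.82725956 217.66996409 290.04209244] [ 3.14144772e+00  7.36107549e-04 -2.94542354e+00]
[0.5, 0.2, 96.0]
```

View pics/v5.png

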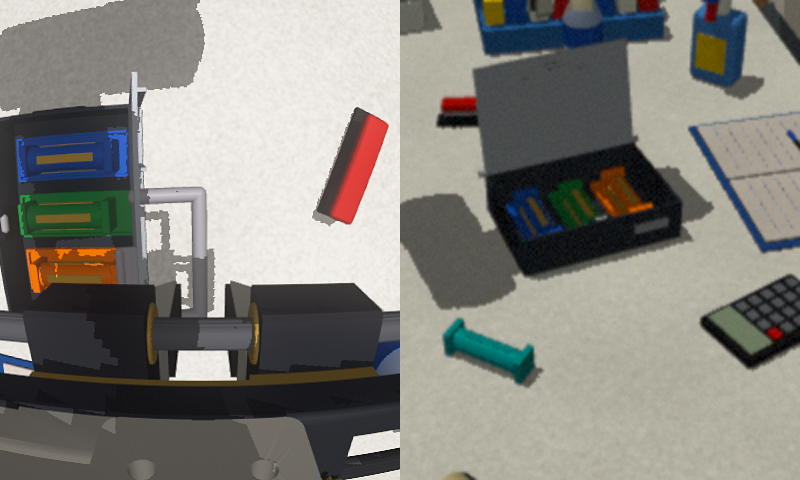

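All three tubes lie flat in their bays and the flap is fully open. The handle bar (crop column 200) is between the finger tips, so I descend and grip it.

>>> {"api": "step_arm", "payload": {"deltas": [[0,0,30,0,0,0],[0,0,60,0,0,0],[0,0,80,0,0,0],[0,0,92,0,0,0],[0,0,96,0,0,0]]}}

```text
time: 21.7
tool_pos: [503.7, 217.3, 191.4]
tcp_rot: [-3.141, -0.004, -2.944]
contact_force: [-1.1, 0.6, 0.4]
grip_width: 19.9
```

>>> {"api": "step_arm", "payload": {"deltas": [[0,-1,0,0,0,0],[0,-1,0,0,0,0],[0,-1,0,0,0,0],[0,-1,0,0,0,0],[0,-1,0,0,0,0]], "fingers": 2}}

```text
time: 22.12
tool_pos: [505.6, 215.6, 194.3]
tcp_rot: [-3.14, 0.001, -2.943]
contact_force: [1.5, -5.4, -4.7]
grip_width: 8.7
```

```bash
python3 - <<'E'
import numpy as np
c=lambda t:np.array([-135*np.cos(t)+40*np.sin(t),135*np.sin(t)+40*np.cos(t)])
th=np.concatenate([[1.765,1.73,1.67,1.60,1.52],np.linspace(1.45,.30,20),[.24,.19,.15,.12,.10]])
prev=c(1.78)
for i in range(0,30,5):
    print(th[i+4].round(2),[[0,*(np.round((c(t)-prev)*[1,-1],1).tolist()),0,0,0] for t in th[i:i+5]]); prev=c(th[i+4])
print((c(0)-c(.1))*[1,-1])
E
```

```text
1.52 [[0, -1.9, -1.0, 0, 0, 0], [0, -6.3, -3.2, 0, 0, 0], [0, -14.0, -6.6, 0, 0, 0], [0, -23.2, -10.0, 0, 0, 0], [0, -34.1, -13.1, 0, 0, 0]]
1.21 [[0, -9.7, -2.0, 0, 0, 0], [0, -18.1, -3.1, 0, 0, 0], [0, -26.6, -3.8, 0, 0, 0], [0, -35.1, -3.9, 0, 0, 0], [0, -43.6, -3.6, 0, 0, 0]]
0.91 [[0, -8.5, 0.9, 0, 0, 0], [0, -16.9, 2.3, 0, 0, 0], [0, -25.2, 4.2, 0, 0, 0], [0, -33.4, 6.6, 0, 0, 0], [0, -41.4, 9.5, 0, 0, 0]]
0.6 [[0, -7.8, 3.4, 0, 0, 0], [0, -15.4, 7.2, 0, 0, 0], [0, -22.8, 11.5, 0, 0, 0], [0, -29.9, 16.3, 0, 0, 0], [0, -36.7, 21.4, 0, 0, 0]]
0.3 [[0, -6.5, 5.6, 0, 0, 0], [0, -12.6, 11.5, 0, 0, 0], [0, -18.3, 17.8, 0, 0, 0], [0, -23.7, 24.4, 0, 0, 0], [0, -28.6, 31.4, 0, 0, 0]]
0.1 [[0, -4.5, 7.2, 0, 0, 0], [0, -7.9, 13.3, 0, 0, 0], [0, -10.4, 18.4, 0, 0, 0], [0, -12.1, 22.2, 0, 0, 0], [0, -13.2, 24.8, 0, 0, 0]]
[-4.66777435 13.27767786]
```

>>> {"api": "step_arm", "payload": {"deltas": [[0,-2,-1,0,0,0],[0,-6.3,-3.2,0,0,0],[0,-14,-6.6,0,0,0],[0,-23.2,-10,0,0,0],[0,-34,-13,0,0,0]]}}

```text
time: 22.53
tool_pos: [512.2, 183.5, 208.0]
tcp_rot: [3.14, 0.002, -2.942]
contact_force: [1.0, 4.1, 0.2]
grip_width: 8.6
```

>>> {"api": "step_arm", "payload": {"deltas": [[0,-9.7,-2,0,0,0],[0,-18,-3,0,0,0],[0,-26.6,-3.8,0,0,0],[0,-35,-4,0,0,0],[0,-43.6,-3.6,0,0,0]]}}

```text
time: 22.95
tool_pos: [521.2, 139.8, 211.3]
tcp_rot: [-3.141, 0.003, -2.942]
contact_force: [2.0, 3.9, 4.5]
grip_width: 8.9
```

>>> {"api": "step_arm", "payload": {"deltas": [[0,-8.5,1,0,0,0],[0,-17,2.3,0,0,0],[0,-25,4.2,0,0,0],[0,-33.4,6.6,0,0,0],[0,-41.4,9.5,0,0,0]]}}

```text
time: 23.37
tool_pos: [529.4, 99.0, 200.8]
tcp_rot: [-3.141, 0.002, -2.942]
contact_force: [3.3, 2.3, 6.3]
grip_width: 9.0
```

>>> {"api": "step_arm", "payload": {"deltas": [[0,-7.8,3.4,0,0,0],[0,-15.4,7.2,0,0,0],[0,-22.8,11.5,0,0,0],[0,-30,16.3,0,0,0],[0,-36.7,21.4,0,0,0]]}}

```text
time: 23.78
tool_pos: [536.2, 63.1, 178.9]
tcp_rot: [-3.141, 0.001, -2.942]
contact_force: [4.2, 3.5, 2.8]
grip_width: 8.9
```

>>> {"api": "step_arm", "payload": {"deltas": [[0,-6.5,5.6,0,0,0],[0,-12.6,11.5,0,0,0],[0,-18.3,17.8,0,0,0],[0,-23.7,24.4,0,0,0],[0,-28.6,31.4,0,0,0]]}}

```text
time: 24.2
tool_pos: [541.7, 35.4, 147.3]
tcp_rot: [-3.141, 0.0, -2.942]
contact_force: [4.2, 1.7, 2.8]
grip_width: 8.9
```

>>> {"api": "step_arm", "payload": {"deltas": [[0,-2.3,3.6,0,0,0],[0,-4.5,7.2,0,0,0],[0,-6.4,10.4,0,0,0],[0,-7.9,13.3,0,0,0],[0,-7.9,13.3,0,0,0]]}}

```text
time: 24.62
tool_pos: [543.2, 27.7, 133.8]
tcp_rot: [-3.141, -0.0, -2.942]
contact_force: [7.2, -0.4, -3.5]
grip_width: 9.0
```

>>> {"api": "step_arm", "payload": {"deltas": [[-1,-1.3,2.6,0,0,0],[-1,-2.5,5.1,0,0,0],[-1,-3.5,7.5,0,0,0],[-1,-4.4,9.5,0,0,0],[-1,-5.3,11.5,0,0,0]]}}

```text
time: 25.03
tool_pos: [544.5, 22.8, 122.8]
tcp_rot: [-3.141, -0.002, -2.942]
contact_force: [-0.6, -2.7, 3.4]
grip_width: 8.5
```

>>> {"api": "step_arm", "payload": {"deltas": [[0,-0.7,2,0,0,0],[0,-1.5,4,0,0,0],[0,-2,5.5,0,0,0],[0,-2.5,7,0,0,0],[0,-2.5,7,0,0,0]]}}

```text
time: 25.45
tool_pos: [545.0, 20.4, 116.2]
tcp_rot: [-3.141, -0.001, -2.942]
contact_force: [-2.5, -5.3, 6.6]
grip_width: 8.9
```

>>> {"api": "step_arm", "payload": {"deltas": [[0,-0.5,1,0,0,0],[0,-1,2,0,0,0],[0,-1.2,3,0,0,0],[0,-1.5,4,0,0,0],[0,-1.7,5,0,0,0]]}}

```text
time: 25.87
tool_pos: [545.4, 18.9, 111.5]
tcp_rot: [-3.141, -0.001, -2.942]
contact_force: [-2.7, -4.1, 5.7]
grip_width: 9.0
```

>>> {"api": "step_arm", "payload": {"deltas": [[0,-0.5,1,0,0,0],[0,-0.8,2,0,0,0],[0,-0.8,3,0,0,0],[0,-0.8,3,0,0,0]]}}

```text
time: 26.2
tool_pos: [545.6, 17.6, 107.1]
tcp_rot: [-3.141, -0.002, -2.942]
contact_force: [1.1, -6.6, -2.2]
grip_width: 8.8
```

>>> {"api": "step_arm", "payload": {"deltas": [[0,0,1.5,0,0,0],[0,0,3,0,0,0],[0,0,4,0,0,0],[0,0,4,0,0,0]]}}

```text
time: 26.53
tool_pos: [545.8, 17.4, 106.3]
tcp_rot: [-3.14, -0.0, -2.942]
contact_force: [-9.4, -7.1, 23.2]
grip_width: 8.9
```

>>> {"api": "step_arm", "payload": {"deltas": [[0,0,-4,0,0,0],[0,0,-4,0,0,0],[0,0,-4,0,0,0]]}}

```text
time: 26.78
tool_pos: [545.6, 17.7, 107.3]
tcp_rot: [-3.141, -0.002, -2.942]
contact_force: [0.2, -6.0, -3.1]
grip_width: 9.0
```

>>> {"api": "step_arm", "payload": {"deltas": [[0,0,0,0,0,0],[0,0,0,0,0,0],[0,0,0,0,0,0],[0,0,0,0,0,0],[0,0,0,0,0,0]], "fingers": 40}}

```text
time: 27.2
tool_pos: [546.1, 18.8, 108.0]
tcp_rot: [3.141, -0.0, -2.942]
contact_force: [-0.0, -0.8, -0.2]
grip_width: 37.2
```

>>> {"api": "step_arm", "payload": {"deltas": [[0,0,-10,0,0,0],[0,0,-30,0,0,0],[0,0,-60,0,0,0],[0,0,-90,0,0,0],[0,0,-120,0,0,0]]}}

```text
time: 27.62
tool_pos: [545.8, 18.6, 230.3]
tcp_rot: [3.141, 0.0, -2.942]
contact_force: [0.9, 1.1, 0.2]
grip_width: 40.3
```

>>> {"api": "step_arm", "payload": {"deltas": [[40,0,0,0,0,0],[80,0,0,0,0,0],[120,0,0,0,0,0],[150,0,0,0,0,0],[150,0,0,0,0,0]]}}

```text
time: 28.03
tool_pos: [393.9, -11.2, 228.6]
tcp_rot: [3.141, -0.003, -2.943]
contact_force: [0.0, 1.1, -0.8]
grip_width: 40.1
```

```bash
python3 - <<'E'
from h import *
o=bot.get_obs();print(o["time"],o["tool_pos"])
p=bot.capture("side");q=bot.capture("scene");save(p,"side6");save(q,"scene6")
a=np.hstack([cv2.resize(cv2.imread(f"pics/{n}.png")[y:y+150,x:x+100],(400,600),interpolation=cv2.INTER_CUBIC) for n,x,y in(("side6",290,170),("scene6",310,190))])
cv2.imwrite("pics/v6.png",a)
# change against the start picture, till region
for n,b,x,y in(("side0","side6",290,205),("scene0","scene6",310,220)):
    d=cv2.absdiff(cv2.imread(f"pics/{n}.png"),cv2.imread(f"pics/{b}.png")).max(2)[y:y+90,x:x+120]; print(n,(d>40).sum())
E
```

```text
28.0333 [393.89967482 -11.16527879 228.61615693]
side0 1992
scene0 1418
```

View pics/v6.png

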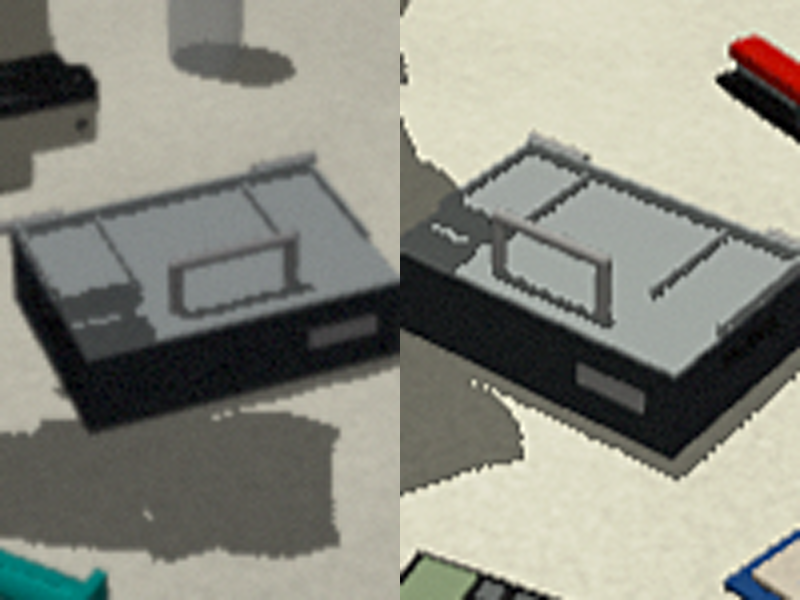

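The flap looks shut in both views, with the handle upright and the edge flush. A 0.03 rad gap would show as about 2 px, so I compare the handle and front-edge position with the start picture, when it was caught shut.

```bash
python3 - <<'E'
import cv2,numpy as np
def sub(a,b,box,R=4):
    x,y,w,h=box;S=4
    A=cv2.resize(a[y:y+h,x:x+w],None,fx=S,fy=S,interpolation=cv2.INTER_CUBIC);B=cv2.resize(b[y-R:y+h+R,x-R:x+w+R],None,fx=S,fy=S,interpolation=cv2.INTER_CUBIC)
    r=cv2.matchTemplate(B,A,cv2.TM_CCOEFF_NORMED);_,m,_,l=cv2.minMaxLoc(r);return round(m,3),(l[0]/S-R,l[1]/S-R)
for n,boxes in(("side",{"handle":(330,225,40,25),"label+edge":(362,242,30,18),"hinge":(350,205,22,10)}),("scene",{"handle":(330,240,36,32),"front right corner":(345,275,40,35),"hinge":(400,240,16,16)})):
    a=cv2.imread(f"pics/{n}0.png",0);b=cv2.imread(f"pics/{n}6.png",0)
    for k,x in boxes.items(): print(n,k,sub(a,b,x))
E
```

```text
side handle (0.997, (0.0, 0.0))
side label+edge (0.993, (0.0, 0.0))
side hinge (0.998, (0.0, 0.0))
scene handle (0.966, (0.0, 0.0))
scene front right corner (0.999, (0.0, 0.0))
scene hinge (0.998, (0.0, 0.0))
```

The handle is at the same pixels as when caught shut at the start (0.0 px shift in both cameras), so I hand the job in.

```bash
python3 -c "
from plant import bot
print(bot.close_job())"
```

```text
the job is handed in; nothing more can be done
None
```

The till box is done and handed in at about 28 s. I folded the flap back to its stop, laid the blue tube flat in the blue bay and the orange tube flat in the orange bay, and did not touch the green tube. Then I folded the flap down slowly by its handle and pressed it shut.

**Last checks**
- **Tubes:** the wrist and side pictures taken before closing showed all three tubes flat in their bays.
- **Catch:** the upward force on the tool disappeared, then pressing met a hard stop at about 23 N. I did not pull on the flap to test the catch.
- **Flap shut:** afterwards the handle and front edge matched the start pictures with 0.0 px shift in both cameras.
- **Other things on the counter:** I moved none of them on purpose, but made no separate check of each one.

**Disagreements**
- **Handle position:** my wrist-picture estimate was about 5 mm off. The first grip pushed on the handle with a reading of up to 48 N on the gripped fingers, until I eased the arm over. That is above the 40 N limit for the arm or gripper body, but it came from the finger pads holding the bar.
- **Tool height when shut:** it read about 107 mm at closing against 111 mm at the first grip. I put that down to the bar shifting in the pads, since the pictures show the flap in its original place.

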